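# Take a quartz cell out of its lidded case and hold it up to the inspection camera

## Robot

A 6-joint arm with a two-finger parallel gripper is mounted at the origin on the work surface. World frame = base frame: x ahead of the robot, y to its left, z up, the work surface at z = 0. Lengths are in m, angles in rad, forces in N, time in s.
With the tool pointing down it reaches from about 0.325 to 0.775 m from the base axis. Payload 9.3 kg.
Tool frame: the origin (TCP) lies midway between the tips of the shut fingers; the grasp point (between the pads) lies 19 mm behind it; z points along the fingers, y is the line along which they close (so a half turn about z gives the same grasp; the last joint's range is limited). The gripper opens to 85 mm and grips with 20 to 120 N. Pads are 22 mm wide; open, the fingers measure 114 mm over their backs; the gripper's body (76 mm by 85 mm) begins 54 mm behind the grasp point. The pads swing forward as they close: fully open they stand 13 mm farther back than shut.
Start: joints at [0.96, 0.259, 0.021, 1.334, 0, 1.418], TCP at [0.243, 0.493, 0.231] pointing down, gripper open.
Joint ranges: [-3.04, 3.04], [-0.91, 1.82], [-1.04, 1.36], [-1.92, 1.95], [-1.52, 1.45], [-3.14, 3.14]. Speed limits (rad/s): [2.22, 2.22, 2.79, 3.14, 3.14, 3.14].

## Interface

Orientations are given as a unit quaternion [x, y, z, w].
In Python, from bench import env, effector, kin, status, imaging, ticket gives the robot as it stands. Calls block until the motion is done:
- env.move_pose(position, orientation): joint-space move of the TCP to a pose.
- env.movel(position, orientation=None, v=0.15, until_force=None): straight line of the TCP; orientation=None keeps the orientation; v is the mean speed in m/s. With until_force (N) it stops when the force on the tool has changed by that much, and returns True; else False.
- env.movej(angles): joint-space move.
- effector.command_gripper(opening, grip_force=None): finger opening in m; grip_force is the grip in N (None keeps the last); returns when the fingers have stopped.
- env.pause(seconds).
- kin.ik(position, orientation): joint angles nearest the present ones, or None.
- status.get_obs(): the state.
- imaging.capture(name): name is "side" or "top" or "wrist"; returns (picture, depth): 400x640x3 uint8, red, green, blue; 400x640 float32, m along the optical axis (not along the pixel's ray), 0 where there is no reading.
- imaging.camera_info(name): a dict with "vertical_fov" (degrees; the focal length in pixels is half the picture's height over the tangent of half this angle, whatever the lens; pixels are square), "cx", "cy" (the principal point, pixels), "camera_from_world" (4x4, takes a point from world to camera coordinates); the wrist camera has in their place "T_tool_cam" (4x4, takes a point from camera to tool coordinates, whose origin is the TCP and whose axes are the flange's). Camera axes: x right, y down, z forward; pixel columns grow to the right and rows downward; lengths in m; the calibration is good to about 2 mm. A picture is of the moment at which its call begins: read the wrist's pose just before it. camera_info takes no time and is no camera call.
A pose or a line that the arm cannot do raises env.MotionError and nothing moves.
- ticket.hand_in(): hands the job in; it is judged then, once.
The state is a dict: "t": time; "joint_positions": joint angles; "qd": joint speeds; "tau": joint torques, N m; "tool_pos": TCP position; "tcp_rot": TCP orientation; "force": force on the tool from outside, world axes, zero at the start; "ft_torque": the same for the moment, N m; "grip_width": finger opening in m; "grasp_force": force on a finger pad.
Only numpy, scipy, OpenCV 4.12 (cv2) and the standard library are available. Lean on these libraries where they do the work, as an engineer would, in place of code of your own. Each camera call takes 0.05 s, during which the arm holds its last target. There are 200 camera calls.

## Task

The lid of the grey cell case sticks: lever it open from its front notch with the blade of the spatula, swing it up until it stands upright or farther back, and lay the spatula down flat on the bench. Then lift out the cell with the round stopper, gripping it by its frosted broad sides and not by its clear windows, and hold it steady and upright in the air 90 mm straight in front of the inspection camera's lens, at lens height, with a clear window squarely facing the lens. Finish while still holding it there, and leave the other two cells, the camera, the rack, the jar and the marker undisturbed.

Things in the scene. Friction and masses are not known exactly. Their poses are not given: they have to be found in the camera images.
- case: Grey plastic case for spectrophotometer cells, fixed on the bench, lid shut at the start. Origin: centre of its underside; x from its front (robot's side) to its hinge side, y along its width, z up. Base 124 (x) by 200 (y) by 36 mm high, walls 4 mm. The lid is a shell 38 mm high (walls 4 mm, top 3 mm): the shut case is 74 mm high
- notch (a point): Middle of the notch in the front rim of the case's base, on the outside of the front wall, 33 mm above the bench; axes as the case's. The notch is 56 mm wide (y) and 6 mm high (30 to 36 mm above the bench) and goes through the 4 mm wall under the lid's edge; behind it there is free room for a blade for 35 mm from this point
- insert (a point): Middle of the top of the dark foam insert in the case, 28 mm above the bench; axes as the case's. Three slots lie in a row along y through this point, at y = -62, 0 and +62 mm, 16 mm deep. A cell stands in each with about 1 mm of play all round, its x axis along the case's x and its underside 12 mm above the bench, so 29 mm of its glass stands out of the foam
- lid (a joint): Angle of the case's lid in rad: 0 closed, 1.57 upright, 1.8 at its stop; it swings its front edge up and back about the hinge. The hinge is stiff: the lid stays at whatever angle it is left; its front edge needs about 1.5 N to lift and less the more it is open
- lid_hinge (a point): Point on the lid's hinge line at the middle of the case's back rim, 36 mm above the bench; the line runs along y, x and z as the case's
- lid_lip (a point): Middle of the lid's lower front edge: the outer lower edge of a lip 56 mm wide and 5 mm high that stands 5 mm out from the lid's front wall above the notch; moves with the lid, 129 mm from the hinge line
- spatula_grip (a point): Point on the spatula's handle, half-way up it (6 mm above the bench), 30 mm behind its front end. The spatula lies flat and loose on the bench, 60 g: dark wooden handle 100 mm long, 14 wide, 12 thick; flat steel blade 105 mm long, 20 wide, 2 thick, round-ended, its mid-plane 4 mm above the bench. x points to the blade's tip, z up. Centre of mass about 13 mm ahead of this point
- blade_tip (a point): End of the spatula's blade, in the blade's centre plane, 135 mm ahead of spatula_grip and 2 mm below it
- spatula: The spatula as a whole; origin on its underside where the blade meets the handle; x to the blade's tip, z up
- cell_mid (a point): Centre of the glass (22.5 mm above its underside) of the cell to be shown: quartz, 22.5 long (x) by 12.5 wide (y) by 45 mm high (z), about 22 g, with a round white stopper 11 mm across standing 8.5 mm above the glass. Its broad sides (to +y and -y) are frosted, its narrow ends (to +x and -x) are the clear windows. It starts in any of the three slots
- cell: The cell to be shown, with its stopper; origin at the centre of its underside; axes as for cell_mid
- cell_windows: The two clear window panes of that cell, on its narrow ends (x); axes as the cell's
- cell_b_mid (a point): Centre of a second cell of the same glass and size, closed by a flat white cover 3 mm thick in place of the stopper; leave it in its slot
- cell_c_mid (a point): Centre of a third cell, like the second, with a flat white cover; leave it in its slot
- stand: Inspection camera on its pillar stand, fixed: base plate 110 by 150 by 16 mm, pillar 18 mm across, 330 mm high, through the origin (centre of the underside). The camera looks level along the stand's -x; its housing and round ring lamp (66 mm across) reach 115 mm from the pillar
- lens (a point): Middle of the front glass of the camera's lens; the camera looks along -x of this point. Its height differs from time to time (155 to 210 mm above the bench) but does not change during the work
- view_point (a point): Point in the air on the lens axis, 90 mm straight in front of the lens, where the centre of the cell belongs; the lens axis is its x axis
- rack: Red tube rack with blue-capped tubes, 105 by 200 mm, 106 mm high over the caps; bystander, origin under its centre
- jar: Brown jar with a white cap, 60 mm across, 85 mm high; bystander, origin under its centre
- marker: Marker pen lying on the bench, 128 mm long, 13 mm thick, along its x; bystander, origin under it
Things that resemble listed ones, but are neither listed nor needed, are in the scene too. Of the things that look like the case, take the one that is farthest to the robot's left at the start. Leave any green look-alike of the spatula alone.

How it is judged:
On the way, in this order (a step that is already met when the one before it is completed fails the run):
1. the lid has been raised by at least 0.15 rad with the spatula bearing on it (value of joint lid above 0.15 rad and contact force between spatula and case above 0.2 N), for 0.05 s.
2. the lid stands upright or farther back (at least 1.4 rad) (value of joint lid above 1.4 rad), for 0.2 s.
3. the spatula lies flat on the bench, let go (height (world z) of each of spatula_grip, blade_tip below 0.016 m and contact force between the fingers and spatula below 0.05 N), for 0.2 s.
4. the stoppered cell is lifted clear of the case in the fingers (height (world z) of cell_mid above 0.085 m and contact force between the fingers and cell above 1 N and contact force between cell and case below 0.05 N), for 0.1 s.
At the end, for the whole second after the job is handed in: The stoppered cell is still in the gripper alone, no finger on its windows: centre within 15 mm of the view point, upright and window axis along the lens axis within 0.17 rad; lid open over 1.3 rad, spatula flat on the bench, the other cells within 12 mm of their start (distance between cell_mid and view_point below 0.015 m and angle between cell_mid's own z axis and vertical below 0.17 rad and angle between the x axis of cell_mid and the x axis of view_point, either way round below 0.17 rad and contact force between the fingers and cell above 1 N and contact force between the fingers and cell_windows below 0.3 N and contact force between cell and case below 0.05 N and contact force between cell and stand below 0.05 N and contact force between cell and spatula below 0.05 N and linear speed of cell below 0.02 m/s and value of joint lid above 1.3 rad and height (world z) of each of spatula_grip, blade_tip below 0.016 m and distance of each of cell_b_mid, cell_c_mid from where it was at the start of the episode below 0.012 m); the arm keeps its last pose, push and grip.
It fails at once if one of the other two cells is taken out or shifted by more than 12 mm (distance of any of cell_b_mid, cell_c_mid from where it was at the start of the episode above 0.012 m).
It fails at once if the camera or its stand is knocked (over 3 N) (contact force between anything else and stand above 3 N).
It fails at once if the cell is squeezed on its clear windows (contact force between the fingers and cell_windows above 2 N).
It fails at once if the rack is knocked (over 5 N) (contact force between anything else and rack above 5 N).
It fails at once if the jar or the marker is moved by more than 25 mm (distance of any of jar, marker from where it was at the start of the episode above 0.025 m).
It also fails if it takes over 64 s, if anything falls off the work surface, if the arm or the gripper's body presses on something with over 40 N, if the wrist force passes 120 N, or if a joint passes its speed limit or range.

## Working session

There is one attempt and no reset: what is moved stays moved. The work goes in short steps, each a Python script; the robot and the scene stay as the last script left them, time stands still between calls to the robot, and variables do not carry over. Pictures are saved under pics/ and viewed, at most 10 in all, crops included, and the job is handed in when it is done.

```bash
ls; mkdir -p pics
cat > h.py <<'E'
import numpy as np, cv2
from scipy.spatial.transform import Rotation as R
from bench import env, effector, kin, status, imaging, ticket
def cap(name):
    o=status.get_obs(); p,d=imaging.capture(name); i=imaging.camera_info(name)
    f=200/np.tan(np.radians(i["vertical_fov"])/2)
    if "camera_from_world" in i: T=np.linalg.inv(np.array(i["camera_from_world"]))
    else:
        W=np.eye(4); W[:3,:3]=R.from_quat(o["tcp_rot"]).as_matrix(); W[:3,3]=o["tool_pos"]; T=W@np.array(i["T_tool_cam"])
    return dict(p=p,d=d,f=f,cx=i["cx"],cy=i["cy"],T=T)
def save(c,fn): cv2.imwrite(fn,c["p"][:,:,::-1])
def ray(c,u,v): return c["T"][:3,:3]@np.array([(u-c["cx"])/c["f"],(v-c["cy"])/c["f"],1.]), c["T"][:3,3]
def px(c,u,v,r=1):
    d=c["d"][v-r:v+r+1,u-r:u+r+1]; d=d[d>0]; z=np.median(d) if d.size else np.nan
    a,o=ray(c,u,v); return o+a*z
def atz(c,u,v,z):
    a,o=ray(c,u,v); return o+a*(z-o[2])/a[2]
def proj(c,P):
    q=np.linalg.inv(c["T"])@np.r_[P,1]; return c["f"]*q[:2]/q[2]+[c["cx"],c["cy"]]
def cloud(c):
    v,u=np.mgrid[:400,:640]; z=c["d"]; q=np.stack([(u-c["cx"])/c["f"]*z,(v-c["cy"])/c["f"]*z,z],-1)
    return q@c["T"][:3,:3].T+c["T"][:3,3]
E
python3 - <<'E'
from h import *
import pickle
for n in("top","side"):
    c=cap(n); save(c,f"pics/{n}0.png"); pickle.dump(c,open(f"{n}0.pkl","wb")); print(n,c["f"],c["cx"],c["cy"],c["T"].round(3).tolist())
print(status.get_obs())
print(imaging.camera_info("wrist"))
E
```

```text
pics
top 433.2439622283382 326.448771219605 202.48705612000964 [[0.015, -0.991, 0.132, 0.255], [-1.0, -0.017, -0.012, -0.033], [0.014, -0.132, -0.991, 1.591], [0.0, 0.0, 0.0, 1.0]]
side 414.01227048336557 315.9397817146039 196.83577385156622 [[-0.992, -0.073, 0.099, 0.336], [-0.123, 0.547, -0.828, 1.173], [0.007, -0.834, -0.552, 0.928], [0.0, 0.0, 0.0, 1.0]]
{'t': 0.1, 'joint_positions': array([ 9.60409466e-01,  2.59136616e-01,  2.08093308e-02,  1.33370717e+00,
       -8.99702512e-07,  1.41821655e+00]), 'qd': array([-0.00091657, -0.00258737, -0.00032866, -0.00105832, -0.00122623,
       -0.00036561]), 'tau': array([ 3.87024251e-03, -5.56695628e+01,  3.45070481e+01,  1.15563002e-02,
       -1.97957934e-04,  1.45904289e-05]), 'tool_pos': array([0.24292971, 0.49314442, 0.23071509]), 'tcp_rot': array([ 2.26909758e-01,  9.73915591e-01, -5.74729603e-04, -2.30058716e-04]), 'force': array([-0.34748243,  0.44301634, -0.31317885]), 'ft_torque': array([0.00441028, 0.01528249, 0.01335688]), 'grasp_force': 0.0, 'grip_width': 0.08561264184752133}
{'vertical_fov': 68.78811102108446, 'cx': 317.0508537789839, 'cy': 199.90117123732398, 'T_tool_cam': array([[ 8.46711538e-04, -9.47951005e-01, -3.18415099e-01,
         8.29726875e-02],
       [ 9.99999513e-01,  6.41064495e-04,  7.50634607e-04,
         8.39228406e-04],
       [-5.07440216e-04, -3.18415579e-01,  9.47951086e-01,
        -1.42707482e-01],
       [ 0.00000000e+00,  0.00000000e+00,  0.00000000e+00,
         1.00000000e+00]])}
```

View pics/top0.png

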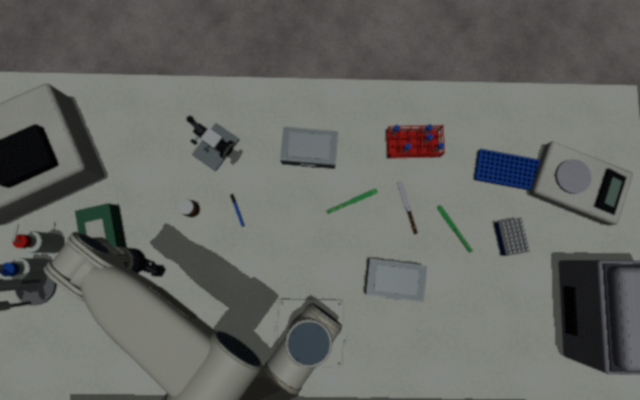

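View pics/side0.png

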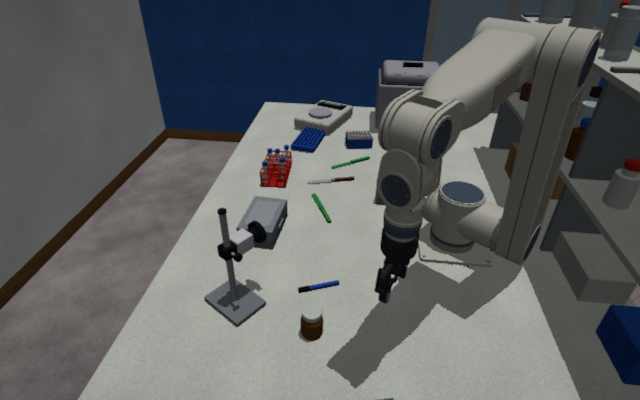

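Top view: there are two case look-alikes, the grey one at (310,147) and a lighter one at (396,279). The case farther left (+y) is (310,147), so I take that one. There are three spatula look-alikes: a white blade with a brown handle at (407,207), and green ones at (352,200) and (455,228). I take (407,207). The stand is at (215,150), rack (415,140), jar (188,208) and marker (237,210). The side view agrees: stand (235,270), case (262,220), spatula (330,180).

Run:
```python
from h import *
import pickle
t=pickle.load(open("top0.pkl","rb")); s=pickle.load(open("side0.pkl","rb"))
for n,u,v in (("tip",402,182),("bladeend",409,208),("handleend",415,233)): 
    print(n,atz(t,u,v,0.004).round(3),px(t,u,v).round(3))
C=cloud(t); S=cloud(s)
def rect(P):
    r=cv2.minAreaRect((P[:,:2]*1000).astype(np.float32)); return np.round(r[0],1),np.round(r[1],1),r[2]
m=np.zeros((400,640),bool); m[120:175,275:345]=1
P=C[m]; P=P[(P[:,2]>.062)&(P[:,2]<.085)]; print("case top",len(P),rect(P),np.median(P[:,2]))
Q=np.concatenate([C[m]]); 
# stand: top
m[:]=0; m[105:175,175:250]=1
P=C[m]; 
for a,b in((.008,.025),(.1,.3),(.3,.36)): 
    q=P[(P[:,2]>a)&(P[:,2]<b)]; print("stand",a,len(q),rect(q) if len(q)>3 else "")
m[:]=0; m[200:330,195:275]=1; P=S[m]
for a,b in((.008,.025),(.12,.26),(.28,.36)): 
    q=P[(P[:,2]>a)&(P[:,2]<b)]; print("stand side",a,len(q),rect(q) if len(q)>3 else "",q.mean(0).round(3), q.max(0).round(3),q.min(0).round(3))
for n,m_ in(("rack",(slice(120,162),slice(380,450))),("jar",(slice(195,222),slice(175,203)))):
    q=C[m_].reshape(-1,3); q=q[q[:,2]>.03]; print(n,rect(q),q[:,2].max())
a=cv2.resize(t["p"][110:240,180:440],None,fx=3,fy=3,interpolation=2); cv2.imwrite("pics/crop1.png",a[:,:,::-1])
```

```text
tip [ 0.548 -0.333  0.004] [ 0.548 -0.333  0.004]
bladeend [ 0.451 -0.358  0.004] [ 0.45  -0.356  0.011]
handleend [ 0.359 -0.379  0.004] [ 0.358 -0.377  0.012]
case top 1907 (array([663.8,  14.7]), array([200.1, 127. ]), 85.82522583007812) 0.07565546075541452
stand 0.008 859 (array([697.1, 378. ]), array([266.3, 274.3]), 1.8227225542068481)
stand 0.1 681 (array([633.9, 328.6]), array([137. ,  67.6]), 63.19342041015625)
stand 0.3 63 (array([668.4, 364.9]), array([19.6, 20.3]), 13.996077537536621)
stand side 0.008 1534 (array([719. , 144.3]), array([241.3, 639.8]), 21.38927459716797) [0.665 0.365 0.017] [0.903 0.457 0.025] [ 0.579 -0.133  0.008]
stand side 0.12 1223 (array([636.7, 332.9]), array([137.1,  70.2]), 64.05718994140625) [0.64  0.344 0.209] [0.695 0.403 0.26 ] [0.583 0.265 0.121]
stand side 0.28 156 (array([669.7, 369.1]), array([19.6, 23.2]), 17.53422737121582) [0.668 0.373 0.312] [0.681 0.38  0.334] [0.659 0.358 0.28 ]
rack (array([ 550.1, -209.7]), array([208. , 655.8]), 41.52811050415039) 1.5911116232762266
jar (array([361.4, 211.7]), array([530.8,  58. ]), 72.7237319946289) 1.5911116232762266
```

View pics/crop1.png

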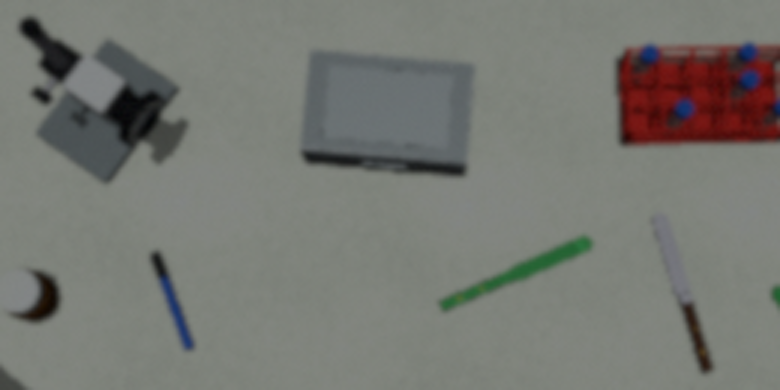

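The crop confirms the steel blade (660,215) with its brown handle (707,370), and the grey case with its lip at the front (385,165). Next is a close wrist view of the spatula.

```bash
cat >> h.py <<'E'
def Q(yaw,pitch=0.):
    return (R.from_euler("z",yaw)*R.from_euler("y",-pitch)*R.from_matrix([[-1,0,0],[0,1,0],[0,0,-1]])).as_quat()
def st():
    o=status.get_obs(); return o["t"].__round__(2),np.round(o["tool_pos"],4),np.round(o["force"],2),round(o["grip_width"],4),round(o["grasp_force"],1)
E
python3 - <<'E'
from h import *
import pickle
env.move_pose([.421,-.364,.17],Q(.235)); print(st())
c=cap("wrist"); save(c,"pics/w1.png"); pickle.dump(c,open("w1.pkl","wb"))
C=cloud(c)
m=(C[...,2]>.0075)&(C[...,2]<.025)&(abs(C[...,0]-.42)<.1)&(abs(C[...,1]+.36)<.06); q=C[m]
r=cv2.minAreaRect((q[:,:2]*1000).astype(np.float32)); print("handle",r,np.median(q[:,2]),len(q))
E
```

```text
(3.17, array([ 0.4214, -0.3635,  0.1701]), array([-0.16, -0.67,  0.13]), 0.0854, 0.0)
handle ((418.4178771972656, -358.6942443847656), (132.50054931640625, 14.00517749786377), 16.90090560913086) 0.011831079216556184 1259
```

View pics/w1.png

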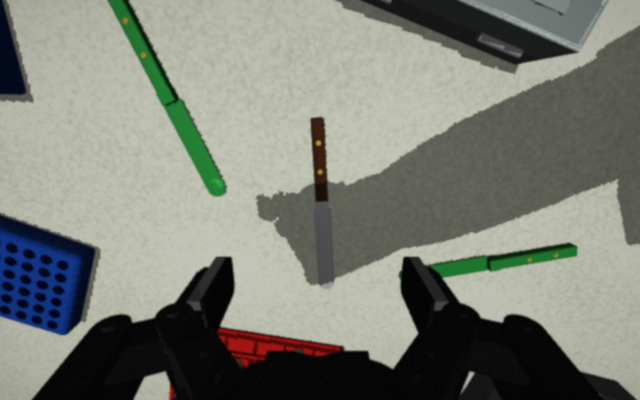

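The wrist view shows the handle end at (317,119), the handle/blade joint at (322,201) and the blade tip at (326,284). The green look-alikes are clear on both sides.

Run:
```python
from h import *
import pickle
c=pickle.load(open("w1.pkl","rb")); t=pickle.load(open("top0.pkl","rb"))
e=atz(c,317.5,119,.012); j=atz(c,322,201,.010); b=atz(c,326,285,.004)
print(e,j,b,np.linalg.norm(e-j),np.linalg.norm(b-j)); d=(b-e); print(np.arctan2(d[1],d[0]), np.arctan2(*(j-e)[[1,0]]))
# rows centroid of handle mask via colour for direction
p=c["p"].astype(int); m=np.zeros((400,640),np.uint8); m[115:198,308:330]=(p[115:198,308:330].sum(2)<150)
C=cloud(c); q=C[(m>0)&(C[...,2]>.008)&(C[...,2]<.016)]; print(len(q),cv2.minAreaRect((q[:,:2]*1000).astype(np.float32)),np.median(q[:,2]))
print(proj(t,e),proj(t,j),proj(t,b))
```

```text
[ 0.35693393 -0.37706842  0.012     ] [ 0.44010599 -0.35189427  0.01      ] [ 0.5474185 -0.3202036  0.004    ] 0.08692139189411985 0.11205478506261253
0.2901050681208821 0.29390969181605275
827 ((395.7635498046875, -365.48236083984375), (82.95875549316406, 13.090987205505371), 16.121618270874023) 0.011884288331729775
[414.89891228 233.38892913] [407.70099186 210.71334007] [398.62819651 182.15038341]
```

Run:
```python
from h import *
q=Q(.287)
effector.command_gripper(.05,60)
env.move_pose([.425,-.356,.06],q)
print(env.movel([.425,-.356,.003],v=.08,until_force=6),st())
effector.command_gripper(0.,110); print(st())
z0=status.get_obs()["tool_pos"][2]
env.movel([.425,-.356,.103],v=.15); print(z0,st())
```

```text
False (5.05, array([ 0.4252, -0.3563,  0.0035]), array([-0.19, -0.09,  0.01]), 0.05, 0.0)
(5.49, array([ 0.4252, -0.3563,  0.0038]), array([-1.71,  1.12,  5.85]), 0.01, 108.2)
0.0038428756850254556 (6.31, array([ 0.4247, -0.3556,  0.1022]), array([-0.27,  0.46, -0.65]), 0.0103, 107.9)
```

Run:
```python
from h import *
import pickle
env.movel([.43,-.30,.15],v=.2)
env.move_pose([.4375,.031,.15],Q(-.073)); print(st())
c=cap("wrist"); save(c,"pics/w2.png"); pickle.dump(c,open("w2.pkl","wb"))
s=cap("side"); pickle.dump(s,open("s2.pkl","wb")); save(s,"pics/s2f.png")
# tip near (.565,.022,.15) in side
u,v=proj(s,[.51,.025,.15]).astype(int); a=s["p"][v-60:v+60,u-80:u+80]; cv2.imwrite("pics/s2.png",cv2.resize(a,None,fx=4,fy=4,interpolation=2)[:,:,::-1]); print(u,v)
```

```text
(8.07, array([0.4379, 0.0302, 0.1497]), array([-0.56, -0.24, -0.51]), 0.01, 107.9)
305 199
```

View pics/w2.png

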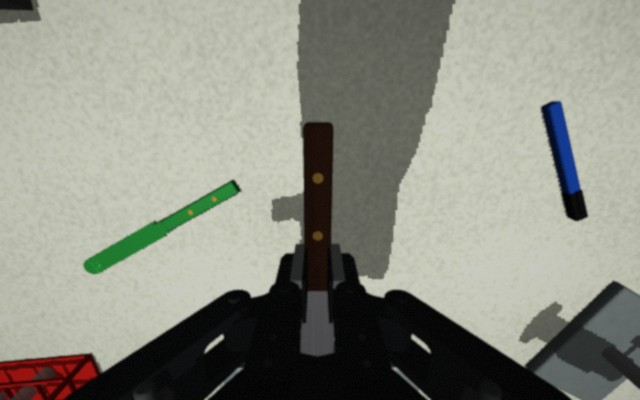

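View pics/s2.png

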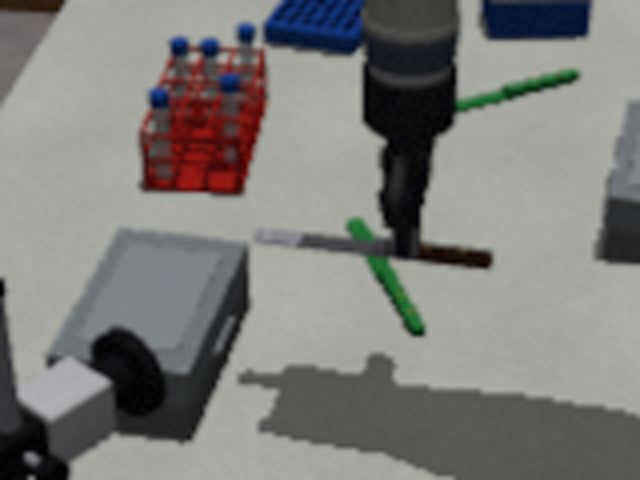

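Wrist view: the handle sits straight in the grip, from (318,123) to (318,290). Side crop: the blade tip is at about (258,236), the handle end at (490,259), and the case lip/notch at about (227,333). I'll check the level and the lip from depth.

Run:
```python
from h import *
import pickle
s=pickle.load(open("s2.pkl","rb")); t=pickle.load(open("top0.pkl","rb"))
C=cloud(s)
m=(abs(C[...,1]-.026)<.03)&(C[...,0]>.34)&(C[...,0]<.59)&(C[...,2]>.12)&(C[...,2]<.175)
for x in np.arange(.34,.58,.02):
    q=C[m&(abs(C[...,0]-x)<.01)]; 
    if len(q): print(round(x,2),len(q),np.median(q,0).round(4))
print("xmax",C[m][:,0].max(),"xmin",C[m][:,0].min())
for cu,cv_ in((227,333),(214,360),(238,310)): 
    u,v=int(round(225+cu/4)),int(round(139+cv_/4)); print(u,v,px(s,u,v,0).round(4))
# case front face in side and top clouds
def rect(P): return cv2.minAreaRect((P[:,:2]*1000).astype(np.float32))
q=C[(C[...,2]>.068)&(C[...,2]<.085)&(abs(C[...,0]-.665)<.1)&(abs(C[...,1]-.015)<.13)]; print(rect(q),np.median(q[:,2]))
q=C[(C[...,2]>.045)&(C[...,2]<.066)&(abs(C[...,0]-.60)<.03)&(abs(C[...,1]-.015)<.08)]; 
k=np.polyfit(q[:,1],q[:,0],1); print("front wall",len(q),k,np.polyval(k,.02))
T=cloud(t); q=T[(T[...,2]>.068)&(T[...,2]<.085)&(abs(T[...,0]-.665)<.1)&(abs(T[...,1]-.015)<.13)]; print(rect(q))
```

```text
0.36 4 [0.3684 0.0365 0.1589]
0.38 30 [0.38   0.0401 0.1572]
0.4 29 [0.4012 0.0378 0.157 ]
0.42 32 [0.4214 0.0372 0.1584]
0.44 31 [0.4375 0.045  0.1639]
0.46 28 [0.4586 0.0343 0.1585]
0.48 22 [0.48   0.0288 0.1522]
0.5 21 [0.4986 0.0266 0.1534]
0.52 25 [0.5195 0.0258 0.1523]
0.54 21 [0.5401 0.0234 0.1516]
0.56 22 [0.5585 0.0229 0.1519]
xmax 0.5705316061977779 xmin 0.3682093575228962
282 222 [ 0.6024 -0.0143  0.0161]
278 229 [0.6057 0.0408 0.0259]
284 216 [ 0.6    -0.0421  0.0233]
((666.2547607421875, 16.585708618164062), (207.19398498535156, 126.02302551269531), 86.06121826171875) 0.0760228164472273
front wall 58 [0.06640128 0.60261608] 0.6039441073294053
((663.7645263671875, 14.713691711425781), (200.06268310546875, 126.98103332519531), 85.82522583007812)
```

Blade is level (depth z = 0.152 all along it), the tip is about 131 mm ahead of the TCP, and the front wall is at x = 0.604. Next I insert it.

Run:
```python
from h import *
q=Q(-.073); d=np.array([.9973,-.073,0]); n=np.array([.604,.020,0]); z=np.array([0,0,.0332])
env.movel(n-.156*d+z,q,v=.15); print(st())
print(env.movel(n-.131*d+z,v=.08,until_force=3),st())
print(env.movel(n-.109*d+z,v=.05,until_force=3),st())
```

```text
(9.11, array([0.4488, 0.0312, 0.0338]), array([ 0.25, -0.85,  0.87]), 0.0097, 107.9)
False (9.57, array([0.4734, 0.0296, 0.0333]), array([-0.08, -0.49, -0.96]), 0.0101, 107.9)
False (10.16, array([0.4951, 0.028 , 0.033 ]), array([0.06, 0.72, 0.28]), 0.0101, 107.9)
```

Inserted 22 mm deep with no contact. Next I lever the lid up along the arc.

Run:
```python
from h import *
d=np.array([.9973,-.073,0]); n=np.array([.604,.020,0])
for th in (.15,.3,.45,.6,.75,.85):
    env.movel(n+(-.107+.129*(1-np.cos(th)))*d+[0,0,.0332+.129*np.sin(th)],v=.1); print(th,st())
s=cap("side"); save(s,"pics/s3f.png"); C=cloud(s)
u,v=proj(s,[.64,.02,.1]).astype(int); a=s["p"][v-60:v+60,u-80:u+80]; cv2.imwrite("pics/s3.png",cv2.resize(a,None,fx=4,fy=4,interpolation=2)[:,:,::-1]); print(u,v)
```

```text
0.15 (10.51, array([0.4989, 0.0277, 0.0527]), array([-0.36, -0.2 , -0.65]), 0.0102, 108.6)
0.3 (10.85, array([0.5032, 0.0273, 0.0711]), array([-0.46,  0.75, -1.49]), 0.0106, 108.7)
0.45 (11.19, array([0.5101, 0.0269, 0.089 ]), array([-0.23,  0.85, -0.69]), 0.0102, 108.7)
0.6 (11.53, array([0.5197, 0.0262, 0.1056]), array([-0.47, -1.27, -0.81]), 0.0097, 108.7)
0.75 (11.88, array([0.5317, 0.0253, 0.1207]), array([-0.86,  0.41, -0.54]), 0.01, 108.7)
0.85 (12.15, array([0.541 , 0.0246, 0.1297]), array([-0.22,  0.39, -2.19]), 0.0099, 108.7)
268 207
```

View pics/s3.png

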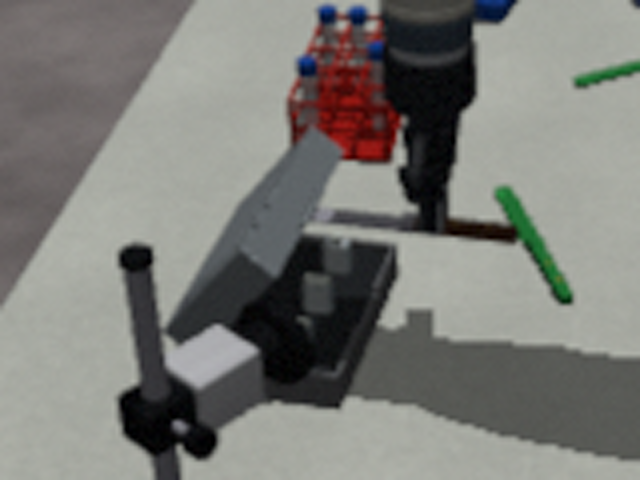

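The side crop shows the lid raised to about 0.8 rad, resting on the blade (330,215). The cells are visible at (337,255) and (317,290). Now I push forward to swing it fully back.

Run:
```python
from h import *
import pickle
d=np.array([.9973,-.073,0]); n=np.array([.604,.020,0])
for a in (-.04,0.,.02,.042):
    r=env.movel(n+a*d+[0,0,.125],v=.1,until_force=15); print(a,r,st())
    if r: break
s=cap("side"); C=cloud(s); t=cap("top"); T=cloud(t)
pickle.dump((s,t),open("s4.pkl","wb"))
for nm,X in(("side",C),("top",T)):
    q=(X-n)@np.array([d,[.073,.9973,0],[0,0,1]]).T; q=q[(abs(q[...,1]-.06)<.03)&(q[...,0]>.07)&(q[...,0]<.25)&(q[...,2]>.02)&(q[...,2]<.25)]
    for z in np.arange(.03,.2,.02):
        w=q[abs(q[:,2]-z)<.01]
        if len(w): print(nm,round(z,2),len(w),np.percentile(w[:,0]-.124,[5,50,95]).round(3))
```

```text
-0.04 False (12.58, array([0.5639, 0.0229, 0.1245]), array([-0.19,  0.55, -0.36]), 0.01, 108.9)
0.0 False (13.13, array([0.6036, 0.02  , 0.1249]), array([-0.45,  0.73, -0.66]), 0.01, 108.9)
0.02 False (13.48, array([0.6236, 0.0186, 0.1249]), array([ 0.5 ,  0.93, -1.22]), 0.0103, 108.9)
0.042 False (13.85, array([0.6456, 0.017 , 0.1248]), array([-0.33,  0.39, -0.88]), 0.0103, 108.9)
side 0.03 57 [-0.011  0.011  0.034]
side 0.05 26 [-0.     0.013  0.039]
side 0.07 6 [0.041 0.042 0.043]
side 0.09 9 [0.044 0.047 0.049]
side 0.11 6 [0.048 0.05  0.051]
side 0.15 104 [0.025 0.043 0.06 ]
side 0.17 3 [0.023 0.031 0.033]
```

The lid stands at about 1.75 rad. Next: retract and lay the spatula down in the free area in front of the case.

Run:
```python
from h import *
import pickle
d=np.array([.9973,-.073,0]); n=np.array([.604,.020,0])
env.movel(n-.15*d+[0,0,.125],v=.25)
p=np.array([.44,.05,0])
env.movel(p+[0,0,.03],v=.2)
print(env.movel(p+[0,0,.0042],v=.04,until_force=4),st())
effector.command_gripper(.03); print(st())
env.pause(.3)
env.movel(p+[0,0,.10],v=.2)
# view over insert with wrist camera
c0=np.array([.666,.0148,0])
env.move_pose(c0-.03*d+[0,0,.20],Q(-.073)); print(st())
c=cap("wrist"); save(c,"pics/w5.png"); pickle.dump(c,open("w5.pkl","wb"))
```

```text
True (16.16, array([0.4396, 0.05  , 0.0038]), array([ 0.18, -0.03,  4.13]), 0.0102, 109.7)
(16.48, array([0.4391, 0.05  , 0.0035]), array([0.56, 0.16, 0.22]), 0.0299, 0.0)
(18.31, array([0.635 , 0.0172, 0.1982]), array([-0.02, -0.17,  1.17]), 0.0299, 0.0)
```

View pics/w5.png

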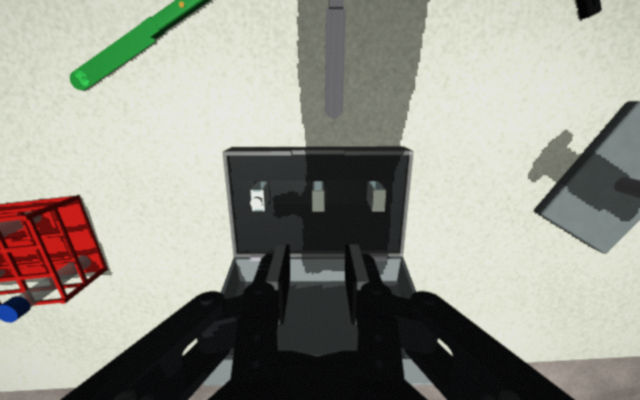

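The wrist view shows three cells, at (258,197), (318,195) and (377,196). The left one (the -y slot) looks like it has the round stopper. The stand's plate is at (600,170). Next I get a tilted view of the lens, then one combined crop to check both.

Run:
```python
from h import *
import pickle
w=pickle.load(open("w5.pkl","rb"))
env.move_pose([.49,.10,.22],Q(.95,.75)); print(st())
c=cap("wrist"); pickle.dump(c,open("w6.pkl","wb")); save(c,"pics/w6f.png")
a=cv2.resize(w["p"][140:260,220:420],None,fx=4,fy=4,interpolation=2)[:330]
u,v=proj(c,[.61,.27,.18]).astype(int); print(u,v)
u0,v0=max(0,min(440,u-100)),max(0,v-65)
b=cv2.resize(c["p"][v0:v0+65+65,u0:u0+200],None,fx=4,fy=4,interpolation=2)[:,:800]; print(u0,v0)
b=cv2.resize(b,None,fx=.5,fy=.5)
full=cv2.resize(c["p"],(400,250))
bot=np.zeros((260,800,3),np.uint8); bot[:b.shape[0],:400]=b; bot[:250,400:]=full
cv2.imwrite("pics/m1.png",np.vstack([a,bot])[:,:,::-1])
```

```text
(19.48, array([0.4903, 0.0998, 0.2203]), array([-0.17, -0.24,  0.02]), 0.0301, 0.0)
317 276
217 211
```

View pics/m1.png

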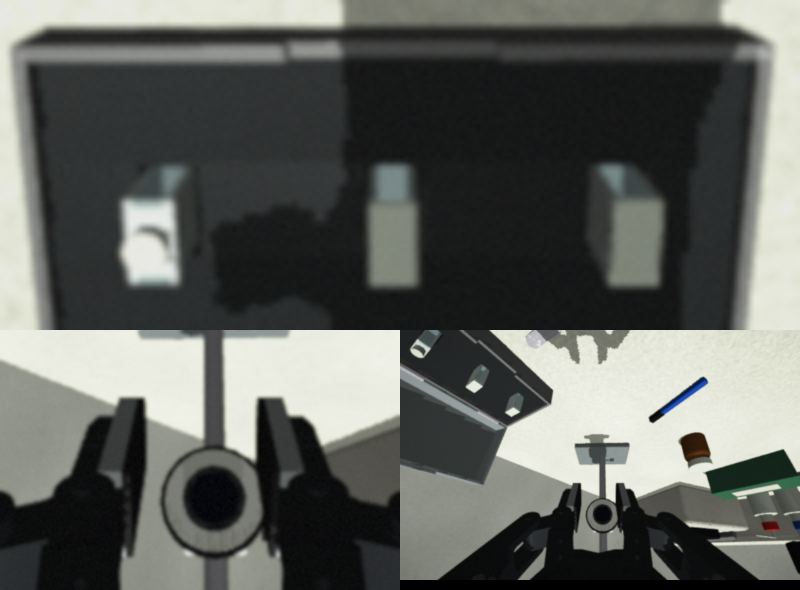

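Crops: the stopper is at (145,250) on the left cell (-y slot), and the other two have flat covers. The lens centre is at lower crop (213,499), which is wrist pixel (323,295).

Run:
```python
from h import *
import pickle
c=pickle.load(open("w6.pkl","rb")); w=pickle.load(open("w5.pkl","rb")); s,t=pickle.load(open("s4.pkl","rb"))
C=cloud(c); v,u=np.mgrid[:400,:640]; r=np.hypot(u-323.2,v-295.5)
m=(r>16)&(r<24)&(c["d"]>0); q=C[m]; md=np.median(q,0); q=q[np.linalg.norm(q-md,axis=1)<.05]
ctr=q.mean(0); n=np.linalg.svd(q-ctr)[2][2]; n*=-np.sign(n[:2].sum()); print("ring",len(q),ctr.round(4),n.round(3),np.arctan2(n[1],n[0]),"z range",q[:,2].min(),q[:,2].max())
print("lens",px(c,323,296,3).round(4), "centre ray at ring depth", atz(c,323.2,295.5,ctr[2]).round(4))
# pillar
S,T=cloud(s),cloud(t)
for nm,X in(("s",S),("t",T),("w",C)):
    q=X[(X[...,2]>.27)&(X[...,2]<.345)&(abs(X[...,0]-.67)<.05)&(abs(X[...,1]-.37)<.05)]; print(nm,"pillar",len(q),np.median(q,0).round(4) if len(q) else "")
    q=X[(X[...,2]>.013)&(X[...,2]<.022)&(abs(X[...,0]-.665)<.12)&(abs(X[...,1]-.365)<.13)]
    if len(q): print(" plate",len(q),cv2.minAreaRect((q[:,:2]*1000).astype(np.float32)))
    q=X[(X[...,2]>.14)&(X[...,2]<.26)&(abs(X[...,0]-.635)<.1)&(abs(X[...,1]-.33)<.11)]; 
    if len(q): print(" housing zmax",np.percentile(q[:,2],[50,90,99]).round(3))
f=lambda x,y,z: atz(w,220+x/4,140+y/4,z)
k=np.array([f(*p,.057) for p in((120,199),(182,199),(182,288),(120,288))]); print("cell",k.mean(0).round(4),np.linalg.norm(k[0]-k[1]),np.linalg.norm(k[1]-k[2]))
for b in ((393,244),(637,243)): print(f(*b,.060).round(4),px(w,int(220+b[0]/4),int(140+b[1]/4)).round(4))
print("cell px",px(w,int(220+151/4),int(140+215/4)).round(4), px(w,int(220+145/4),int(140+250/4)).round(4))
```

```text
ring 1003 [0.6053 0.2752 0.2019] [-0.556 -0.831  0.005] -2.1598869861732424 z range 0.17329736541303112 0.22877142178584878
lens [0.6033 0.2722 0.2035] centre ray at ring depth [0.6062 0.2769 0.2019]
s pillar 179 [0.6673 0.3741 0.3086]
 plate 1363 ((669.5393676757812, 368.33673095703125), (112.52983093261719, 153.4497833251953), 56.80636978149414)
 housing zmax [0.217 0.229 0.254]
t pillar 86 [0.665  0.3617 0.3275]
 plate 590 ((678.8772583007812, 362.5357666015625), (159.1891632080078, 222.59063720703125), 80.93575286865234)
 housing zmax [0.223 0.231 0.251]
w pillar 0 
 plate 2214 ((665.33740234375, 367.5120849609375), (110.31019592285156, 149.37875366210938), 56.29915237426758)
 housing zmax [0.208 0.233 0.257]
cell [ 0.6443 -0.0431  0.057 ] 0.015703257028573323 0.024129948373708812
[0.6477 0.0189 0.06  ] [0.6479 0.0186 0.0594]
[0.652  0.0807 0.06  ] [0.6513 0.0806 0.0595]
cell px [ 0.6357 -0.0427  0.0568] [ 0.6426 -0.043   0.0651]
```

Lens about (0.604,0.2735,0.202), axis (-0.556,-0.831), with the plate and ring agreeing at 56.3°. The stoppered cell is at (0.644,-0.043), row yaw -0.065. Now grasp and lift.

Run:
```python
from h import *
q=Q(-.065); p=np.array([.6437,-.0432,0])
env.move_pose(p+[0,0,.16],q); print(st())
env.movel(p+[0,0,.075],q,v=.15)
r=env.movel(p+[0,0,.036],v=.05,until_force=5); print(r,st())
assert not r
effector.command_gripper(0.,35); print(st())
env.movel(p+[0,0,.075],v=.06); print(st())
env.movel(p+[0,0,.21],v=.15); env.pause(.15); print(st())
```

```text
(20.58, array([ 0.6435, -0.0428,  0.1596]), array([-0.58,  0.35, -0.18]), 0.0298, 0.0)
False (22.23, array([ 0.6439, -0.0432,  0.0362]), array([-0.14,  0.08, -0.84]), 0.0299, 0.0)
(22.52, array([ 0.6439, -0.0435,  0.0363]), array([ 0.27, -1.69,  1.07]), 0.0116, 37.5)
(23.32, array([ 0.6435, -0.0431,  0.0748]), array([ 0.35, -0.47, -0.06]), 0.0115, 37.3)
(24.52, array([ 0.6434, -0.0432,  0.209 ]), array([-0.57, -0.79, -0.21]), 0.012, 37.3)
```

Run:
```python
from h import *
import pickle
n=np.array([-.555,-.832,0]); L=np.array([.604,.2735,.2035]); q=Q(.982)
env.move_pose(L+.15*n,q); print(st())
env.movel(L+.09*n,v=.08); env.pause(.3); print(st())
s=cap("side"); c=cap("wrist"); t=cap("top"); pickle.dump((s,c,t),open("fin.pkl","wb"))
a=cv2.resize(c["p"][:,:],(480,300))
u,v=proj(s,[.57,.22,.2]).astype(int); b=cv2.resize(s["p"][v-50:v+50,u-80:u+80],None,fx=3,fy=3,interpolation=2)
g=cv2.resize(s["p"],(320,200))
o=np.zeros((600,800,3),np.uint8); o[:300,:480]=a; o[300:,:480]=b; o[:200,480:]=g
k=cv2.resize(c["p"][200:350,250:390],(300,320)); o[220:540,490:790]=k
cv2.imwrite("pics/fin.png",o[:,:,::-1]); print(u,v)
# lid, spatula checks
X=cloud(s); d=np.array([.9973,-.073,0]); nn=np.array([.604,.020,0])
qq=(X-nn)@np.array([d,[.073,.9973,0],[0,0,1]]).T; qq=qq[(abs(qq[...,1]-.03)<.06)&(qq[...,0]>.1)&(qq[...,0]<.25)&(qq[...,2]>.06)&(qq[...,2]<.13)]
print("lid",len(qq),np.polyfit(qq[:,2],qq[:,0]-.124,1) if len(qq)>5 else "")
for X in(cloud(s),cloud(t)):
    m=(abs(X[...,0]-.475)<.11)&(abs(X[...,1]-.048)<.03)&(X[...,2]>.003); print("spatula zmax",np.percentile(X[m][:,2],[50,99]).round(4),m.sum())
```

```text
(25.43, array([0.5214, 0.1483, 0.2036]), array([ 0.65, -0.  , -0.3 ]), 0.0118, 37.3)
(26.63, array([0.554 , 0.1984, 0.2037]), array([-0.22, -0.17, -0.15]), 0.0116, 37.3)
275 220
lid 136 [0.19469299 0.029134  ]
spatula zmax [0.0068 0.0173] 349
spatula zmax [0.0061 0.0195] 441
```

View pics/fin.png

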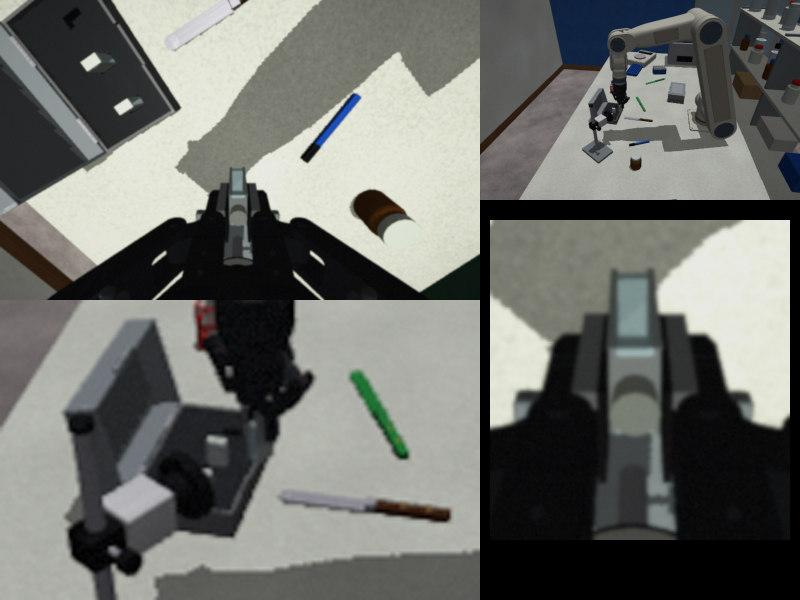

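The final picture shows the cell upright between the pads at about (635,350), with its clear window along the lens axis. The other two cells are in their slots, the lid is at about 1.76 rad and the spatula is flat on the bench. I'm handing in.

Run:
```python
from h import *
print(st(), ticket.hand_in())
```

```text
the job is handed in; nothing more can be done
(26.78, array([0.554 , 0.1985, 0.2036]), array([ 0.22, -0.21, -0.28]), 0.0118, 37.3) None
```

I handed the job in at 26.8 s, still holding the stoppered cell by its frosted sides at the view point, with the lid open at about 1.76 rad, the spatula flat on the bench and the other two cells in their slots; no verdict came back.

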